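# Clear the pile of returned motorcycle parts on the dealer's desk

## Robot

A 7-joint arm with a two-finger parallel gripper is mounted at the origin on the work surface. World frame = base frame: x ahead of the robot, y to its left, z up, the work surface at z = 0. Lengths are in m, angles in rad, forces in N, time in s.
With the tool pointing down it reaches from about 0.4 to 0.875 m from the base axis. Payload 19.3 kg.
Tool frame: the origin (TCP) lies midway between the tips of the shut fingers; the grasp point (between the pads) lies 19 mm behind it (bot.pinch_z is the distance from the TCP to the grasp point, in m); z points along the fingers, y is the line along which they close (so a half turn about z gives the same grasp; the last joint's range is limited). The gripper opens to 85 mm and grips with 20 to 120 N. Pads are 22 mm wide; open, the fingers measure 114 mm over their backs; the gripper's body (76 mm by 85 mm) begins 54 mm behind the grasp point. The pads swing forward as they close: fully open they stand 13 mm farther back than shut.
Start: joints at [1.217, 0.521, -0.036, 1.599, 0.021, 1.021, -0.113], TCP at [0.175, -0.6, 0.231] pointing down, gripper open.
Joint ranges: [-2.91, 2.91], [-0.3, 2.13], [-1.5, 1.42], [0.17, 2.43], [-1.26, 4.41], [0.16, 1.93], [-2.52, 2.52]. Speed limits (rad/s): [1.89, 1.89, 2.39, 2.39, 3.01, 3.01, 3.01].

## Interface

Orientations are given as [roll, pitch, yaw] about the fixed x, y, z axes, in that order (R = Rz(yaw) Ry(pitch) Rx(roll)).
In Python, from workcell import observe, viewer, bot gives the robot as it stands. The module is installed in compiled form; this text tells all that it offers.
- The arm moves only by the tool play_rows, never from a script. Its argument "motion" is a list of rows, each a list of 7 numbers: the shift along the tool's x, y, z in cm, then the turn, a rotation vector about the tool's x, y, z in rad, then the opening, from -1 (shut) to 1 (fully open), so that 0 is half open. A call has exactly 5 rows; each row is the pose to reach, as a shift and turn from the pose commanded when the call began, along the tool's axes at that moment; what a row does not reach only later rows make up. A row lasts 1/10 s, in which the tool goes at most 50 mm and 8.59 degrees, less where a joint would pass 70% of its speed; a pose out of reach is approached as far as the arm can. A call with a gripper value outside its range is refused whole. The fingers move at their own pace and stop on an object; "squeeze" is the grip in N (left out, the last holds). Time passes only in rows, so rows that repeat a pose let the fingers close, or fill a call up. It gives the time, the measured TCP pose, the force, the opening and the grip force at its end, in the units of the state.
- observe(): the state, without advancing time (a new reading comes with each control period).
- viewer.grab_frame(name): name is "scene" or "side" or "wrist"; returns (picture, depth): 400x640x3 uint8, red, green, blue; 400x640 float32, m along the optical axis (not along the pixel's ray), 0 where there is no reading.
- viewer.camera_info(name): a dict with "fx", "fy", "cx", "cy" (pixels), "R" (3x3) and "t" (3): a world point X has camera coordinates R X + t. Camera axes: x right, y down, z forward; pixel columns grow to the right and rows downward; lengths in m; the calibration is good to about 2 mm. A picture is of the moment at which its call begins: read the wrist's pose just before it. camera_info takes no time and is no camera call; for the wrist camera it gives the pose at the moment of the call.
- bot.job_done(): hands the job in; it is judged then, once.
The state is a dict: "clock": time; "qpos": joint angles; "qd": joint speeds; "joint_efforts": joint torques, N m; "position": TCP position; "tool_rot": TCP orientation; "force": force on the tool from outside, world axes, zero at the start; "moment": the same for the moment, N m; "grip_width": finger opening in m; "finger_force": force on a finger pad.
Only numpy, scipy, OpenCV 4.12 (cv2) and the standard library are available. Lean on these libraries where they do the work, as an engineer would, in place of code of your own. Each camera call takes 0.05 s, during which the arm holds its last target. There are 200 camera calls.

## Task

A pile of returned parts stands on the desk: a carton with a sprocket, a bearing and a spacer on top of it. Take the pile apart and put each part in its own place: the spacer standing upright in the middle of the square mat, the bearing flat in the middle of the round mat, the sprocket over the post of the display stand, fully down on its shoulder, and the carton flat in the middle of the white tray, its long side along the tray's long side. Leave the red mug standing where it is, and let go of everything.

Things in the scene. Friction and masses are not known exactly. Their poses are not given: they have to be found in the camera images.
- carton_center (a point): Brown cardboard carton, closed and rigid, 110 long (its x) x 62 wide (its y) x 34 mm high, 0.17 to 0.35 kg, with a paper strip along its top; the bottom of the pile, standing on the desk. The point is its centre, half-way up (17 mm over its underside).
- sprocket_center (a point): Dark steel sprocket: a flat ring 10 mm thick, 64 mm across its 16 teeth (equally spaced and straight-tipped, each facing its opposite; one tooth points along its x), bore 26 mm, about 0.2 kg; at the start it lies flat on the carton. The point is its centre on its axis, half-way up (5 mm over its underside); z is its axis.
- bearing_center (a point): Bright steel ball bearing with a dark seal ring on its upper face: 52 mm outside, bore 20 mm, 15 mm thick, about 0.145 kg; at the start it lies flat on the sprocket. The point is its centre on its axis, 7.5 mm over its underside; z is its axis.
- spacer_center (a point): Aluminium spacer, a plain tube 32 mm outside, bore 20 mm, 34 mm high, about 0.06 kg; at the start it stands upright on the bearing, the top of the pile (93 mm over the desk). The point is its centre on its axis, 17 mm over its foot; z is its axis.
- tray_floor (a point): White plastic tray, fixed to the desk, 158 (its x) x 118 mm (its y) outside, walls 4 mm thick and 12 mm high over the desk. The point is the centre of its inner floor, 5 mm over the desk.
- stand_seat (a point): Display stand, fixed to the desk: dark wooden base 85 x 85 x 15 mm, in its middle a steel shoulder 40 mm across and 8 mm high, and on that an upright steel post 14 mm in diameter that rises 29 mm over the shoulder. The point is on the post's axis at the top of the shoulder, 23 mm over the desk: the underside of the sprocket rests here.
- roundmat_top (a point): Round cork mat, fixed, 96 mm across and 5 mm thick. The point is the centre of its upper face.
- squaremat_top (a point): Square black rubber mat, fixed, 84 x 84 x 5 mm. The point is the centre of its upper face.
- mug: Red mug with a handle, loose and empty, 76 mm across the rim, 82 mm high, standing on the desk; not to be moved. Its origin is the centre of its underside.

How it is judged:
At the end, for the whole second after the job is handed in: Spacer upright on the square mat, bearing flat on the round mat, carton flat in the tray: each within 15 mm of the middle, the carton within 0.2 rad of lengthwise; sprocket flat on the shoulder round the post; mug upright within 15 mm of its start; all released and at rest (horizontal distance between spacer_center and squaremat_top below 0.015 m and z of spacer_center in the frame of squaremat_top between 0.013 and 0.021 m and angle between each of spacer_center, bearing_center, sprocket_center, carton_center, mug's own z axis and vertical below 0.1 rad and horizontal distance between bearing_center and roundmat_top below 0.015 m and z of bearing_center in the frame of roundmat_top between 0.0035 and 0.0115 m and horizontal distance between sprocket_center and stand_seat below 0.009 m and z of sprocket_center in the frame of stand_seat between 0.002 and 0.008 m and horizontal distance between carton_center and tray_floor below 0.015 m and z of carton_center in the frame of tray_floor between 0.013 and 0.021 m and angle between the x axis of carton_center and the x axis of tray_floor, either way round below 0.2 rad and linear speed of each of carton, sprocket, bearing, spacer below 0.02 m/s and angular speed of each of carton, sprocket, bearing, spacer below 0.2 rad/s and distance of mug from where it was at the start of the episode below 0.015 m); the robot touches nothing.
It fails at once if the red mug is pushed away or tipped (distance of mug from where it was at the start of the episode above 0.025 m or angle between mug's own z axis and vertical above 0.3 rad).
It also fails if it takes over 125 s, if anything falls off the work surface, if the arm or the gripper's body presses on something with over 40 N, if the wrist force passes 120 N, or if a joint passes its speed limit or range.

## Working session

There is one attempt and no reset: what is moved stays moved. The work goes in short steps, Python scripts to look and compute and a tool call to move; the robot and the scene stay as the last step left them, time stands still between calls to the robot, and variables do not carry over. Pictures are saved under pics/ and viewed, at most 14 in all, crops included, and the job is handed in when it is done.

Besides the shell and the picture viewer there is one more tool, called as name(argument=value, ...), one argument or row to a line, values as JSON. play_rows: Moves the arm, as the interface text tells. Its arguments: {"type":"object","properties":{"motion":{"type":"array"},"squeeze":{"type":"number"}},"required":["motion"]}

```bash
mkdir -p pics
cat > h.py <<'E'
import numpy as np, cv2
from workcell import observe, viewer, bot
def grab(n,save=None):
    c=viewer.camera_info(n); im,d=viewer.grab_frame(n)
    if save: cv2.imwrite('pics/'+save,im[:,:,::-1])
    return im,d,c
def ray(c,u,v,z):
    R=np.array(c['R']);t=np.array(c['t'])
    o=-R.T@t; r=R.T@np.array([(u-c['cx'])/c['fx'],(v-c['cy'])/c['fy'],1])
    return o+r*(z-o[2])/r[2]
def cloud(d,c):
    v,u=np.mgrid[:d.shape[0],:d.shape[1]]
    P=np.stack([(u-c['cx'])/c['fx']*d,(v-c['cy'])/c['fy']*d,d],-1)
    return (P-np.array(c['t']))@np.array(c['R'])
E
python3 - <<'E'
from h import *
ims=[]
for n in ['scene','side','wrist']:
    im,d,c=grab(n,n+'0.png'); np.savez('pics/'+n+'0.npz',im=im,d=d,**c)
    print(n,-np.array(c['R']).T@np.array(c['t']),c['fx'],np.array(c['R'])[2])
s=observe();print(s['clock'],s['position'],s['tool_rot'],s['grip_width'],s['force'])
E
```

```text
scene [0.8445088  0.50301394 0.74938453] 420.5042498677462 [-0.33378571 -0.55446862 -0.76233303]
side [ 0.1602135  -0.40616359  0.7378895 ] 390.1827686758339 [ 0.46266396  0.44896497 -0.76444262]
wrist [ 0.24107462 -0.58082426  0.37404848] 323.9019508494861 [-0.26293518 -0.07621125 -0.9617988 ]
0.15 [ 0.17493437 -0.59979957  0.23088079] [-3.14081159e+00 -9.61473713e-06  2.83777914e-01] 0.08552468913865806 [0.70825547 0.66805508 0.30804788]
```

View pics/scene0.png

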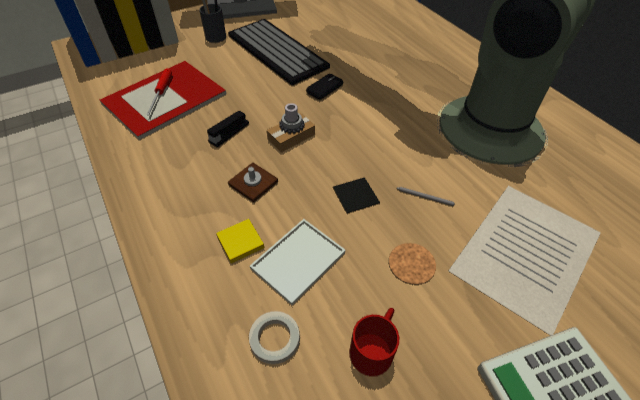

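View pics/side0.png

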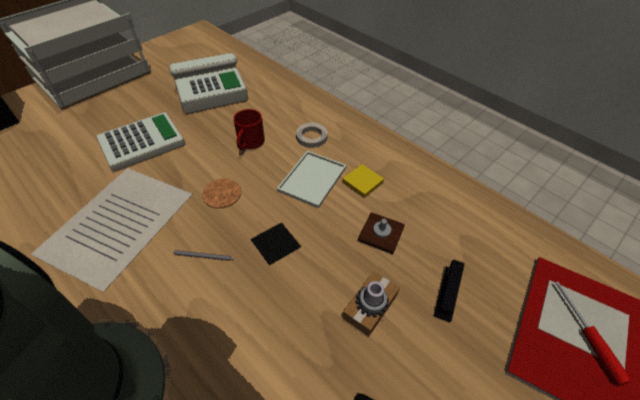

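Scene view: the pile is at (291,125), stand (253,181), square mat (356,195), round mat (412,263), tray (298,260) and mug (375,345). Side view: pile (373,300), stand (382,232), square mat (276,243), round mat (222,193), tray (311,178) and mug (249,128).

```bash
cat > m.py <<'E'
from h import *
seeds={'scene':dict(tray=(298,260),sq=(356,195),rd=(412,263)),'side':dict(tray=(311,178),sq=(276,243),rd=(222,193))}
hz=dict(tray=.008,sq=.005,rd=.005)
for n in seeds:
    z=np.load(f'pics/{n}0.npz'); im=z['im'];d=z['d'];c=z
    P=cloud(d,c)
    hsv=cv2.cvtColor(im,cv2.COLOR_RGB2HSV).astype(int)
    H,S,V=hsv[...,0],hsv[...,1],hsv[...,2]
    M=dict(tray=(S<60)&(V>120),sq=(V<60),rd=((H<11)&(S>110)&(V>110)))
    for k,(u,v) in seeds[n].items():
        m=M[k].astype(np.uint8); m=cv2.morphologyEx(m,cv2.MORPH_OPEN,np.ones((3,3)))
        m=cv2.morphologyEx(m,cv2.MORPH_CLOSE,np.ones((3,3)))
        _,L=cv2.connectedComponents(m); l=L[v,u]
        if l==0: print(n,k,'miss',hsv[v,u]);continue
        cn=max(cv2.findContours((L==l).astype(np.uint8),0,2)[0],key=cv2.contourArea)[:,0]
        W=np.array([ray(c,*p,hz[k])[:2] for p in cn])
        r=cv2.minAreaRect((W*1000).astype(np.float32)); print(n,k,np.round(r[0],1),np.round(r[1],1),round(r[2],1),'z',np.round(np.median(P[L==l][:,2]),4))
    # heights near the pile and stand and mug
    for k,u,v,w in ([('pile',291,125,45),('stand',253,181,40),('mug',375,345,50)] if n=='scene' else [('pile',373,300,45),('stand',382,232,40),('mug',249,128,40)]):
        Q=P[max(0,v-w):v+w,u-w:u+w].reshape(-1,3)
        lv={'pile':[(.089,.097),(.055,.062),(.030,.037)],'stand':[(.047,.056),(.020,.026),(.012,.018)],'mug':[(.072,.086)]}[k]
        for a,b in lv:
            q=Q[(Q[:,2]>a)&(Q[:,2]<b)]
            if len(q)>3:
                r=cv2.minAreaRect((q[:,:2]*1000).astype(np.float32)); print(n,k,(a,b),len(q),np.round(r[0],1),np.round(r[1],1),round(r[2],1),'med z',np.median(q[:,2]).round(4))
E
python3 m.py
```

```text
scene tray [648.9 101.5] [150.6 113.2] 17.7 z 0.0028
scene sq [449.6  16.8] [83.5 82. ] 80.7 z 0.0034
scene rd miss [ 14 147 173]
scene pile (0.089, 0.097) 55 [ 478.1 -240. ] [30.  27.2] 61.9 med z 0.0913
scene pile (0.055, 0.062) 118 [ 479.3 -235.1] [42.4 48.1] 62.3 med z 0.0576
scene pile (0.03, 0.037) 409 [ 484.  -234.6] [112.5  64.1] 7.6 med z 0.0325
scene stand (0.047, 0.056) 24 [ 637.9 -136.4] [13.  11.5] 21.1 med z 0.0501
scene stand (0.02, 0.026) 146 [ 585.2 -171.3] [166.9  40.9] 32.7 med z 0.0219
scene stand (0.012, 0.018) 700 [ 646. -147.] [249.8 200.4] 59.6 med z 0.0137
scene mug (0.072, 0.086) 500 [628.4 330. ] [75.8 75.3] 67.1 med z 0.0799
side tray [643.4  96.4] [148.8 110.2] 17.5 z 0.0038
side sq [444.8  12.2] [83.6 82.1] 80.8 z 0.0051
side rd miss [ 13 162 142]
side pile (0.089, 0.097) 148 [ 474.3 -243.3] [29.6 30.4] 74.3 med z 0.0925
side pile (0.055, 0.062) 271 [ 471.1 -245.1] [45.2 50.4] 30.8 med z 0.0589
side pile (0.03, 0.037) 838 [ 481.5 -239.4] [111.2  65.9] 8.0 med z 0.0341
side stand (0.047, 0.056) 29 [ 635.  -140.1] [11.8 10.9] 3.5 med z 0.051
side stand (0.02, 0.026) 154 [ 634.2 -139.4] [39.3 38.5] 23.2 med z 0.0228
side stand (0.012, 0.018) 883 [ 660.3 -118.7] [167.6 104.1] 38.6 med z 0.0148
side mug (0.072, 0.086) 238 [623.9 326.3] [76.4 75.8] 74.0 med z 0.0784
```

```bash
cat >> h.py <<'E'
from scipy.spatial.transform import Rotation as Ro
def go(x,y,z,yaw):
    "shift in cm and turn in the tool's axes from the present pose to a tool-down pose (mm in)"
    s=observe(); R=Ro.from_euler('xyz',s['tool_rot']); T=Ro.from_euler('xyz',[np.pi,0,yaw])
    d=R.inv().apply(np.array([x,y,z])/1000-s['position'])*100; r=(R.inv()*T).as_rotvec()
    print('t',round(s['clock'],2),'at',np.round(s['position']*1000,1),'rot',np.round(s['tool_rot'],3),'w',round(s['grip_width']*1000,1),'F',np.round(s['force'],1),s['finger_force'],'\n ->',np.round(d,2),np.round(r,3))
E
python3 - <<'E'
from h import *
for n,(u,v) in dict(scene=(412,263),side=(222,193)).items():
    z=np.load(f'pics/{n}0.npz'); lab=cv2.cvtColor(z['im'],cv2.COLOR_RGB2LAB).astype(int)
    m=(lab[...,1]>=140).astype(np.uint8); m=cv2.morphologyEx(m,cv2.MORPH_CLOSE,np.ones((5,5)));m=cv2.morphologyEx(m,cv2.MORPH_OPEN,np.ones((5,5)))
    _,L=cv2.connectedComponents(m); print(n,lab[v,u],lab[v+35,u],L[v,u])
    if L[v,u]:
        cn=max(cv2.findContours((L==L[v,u]).astype(np.uint8),0,2)[0],key=cv2.contourArea)[:,0]
        W=np.array([ray(z,*p,.005)[:2] for p in cn]); print(np.round(cv2.minAreaRect((W*1000).astype(np.float32)),1) if 0 else cv2.minAreaRect((W*1000).astype(np.float32)))
go(476,-242,200,.14)
E
```

```text
scene [139 144 162] [153 135 158] 3
((450.6328430175781, 223.0283660888672), (93.16056823730469, 93.090087890625), 49.23310089111328)
side [112 145 159] [108 135 153] 2
((448.091552734375, 220.72769165039062), (95.24820709228516, 91.22090911865234), 56.04513931274414)
t 0.15 at [ 174.9 -599.8  230.9] rot [-3.141 -0.     0.284] w 85.5 F [0.7 0.7 0.3] 0.0 
 -> [ 38.92 -25.92   3.11] [-0.001  0.     0.144]
```

play_rows(
  motion=[
    [3.9,-2.6,0,0,0,0.03,1],
    [7.8,-5.2,0,0,0,0.06,1],
    [11.7,-7.8,0,0,0,0.09,1],
    [15.6,-10.4,0,0,0,0.12,1],
    [19.5,-13.0,0,0,0,0.144,1],
  ],
)

```text
clock: 0.65
position: [0.3266, -0.419, 0.2312]
tool_rot: [-3.142, 0.0, 0.138]
force: [1.1, -1.0, 0.5]
grip_width: 0.0856
finger_force: 0.0
```

play_rows(
  motion=[
    [3.5,-3.1,0.6,0,0,0,1],
    [7.0,-6.2,1.2,0,0,0,1],
    [10.5,-9.3,1.8,0,0,0,1],
    [14.0,-12.4,2.4,0,0,0,1],
    [17.3,-15.4,3.0,0,0,0,1],
  ],
)

```text
clock: 1.15
position: [0.4767, -0.2422, 0.2011]
tool_rot: [-3.142, -0.0, 0.14]
force: [0.0, -1.0, 0.3]
grip_width: 0.0854
finger_force: 0.0
```

Run:
```python
from h import *
im,d,c=grab('wrist','w1.png'); np.savez('pics/w1.npz',im=im,d=d,**c)
P=cloud(d,c)
for a,b in [(.088,.098),(.055,.063),(.040,.047),(.031,.037)]:
    q=P[(P[...,2]>a)&(P[...,2]<b)&(d>0)&(np.hypot(P[...,0]-.478,P[...,1]+.24)<.08)]
    r=cv2.minAreaRect((q[:,:2]*1000).astype(np.float32)); print((a,b),len(q),np.round(r[0],1),np.round(r[1],1),round(r[2],1),np.median(q[:,2]).round(4))
go(476,-242,200,.14)
```

```text
(0.088, 0.098) 760 [ 476.5 -241.8] [30.7 31.2] 19.8 0.0933
(0.055, 0.063) 1152 [ 477.6 -242.1] [48.  51.3] 2.6 0.0595
(0.04, 0.047) 638 [ 479.5 -239.4] [58.6 63.2] 20.4 0.0438
(0.031, 0.037) 4022 [ 482.3 -236.6] [110.1  62.1] 8.1 0.0346
t 1.2 at [ 481.1 -235.5  200.2] rot [-3.139e+00 -2.000e-03  1.470e-01] w 85.3 F [ 4.5 10.8 -2. ] 0.0 
 -> [-0.6   0.57  0.02] [-0.003 -0.002  0.007]
```

View pics/w1.png

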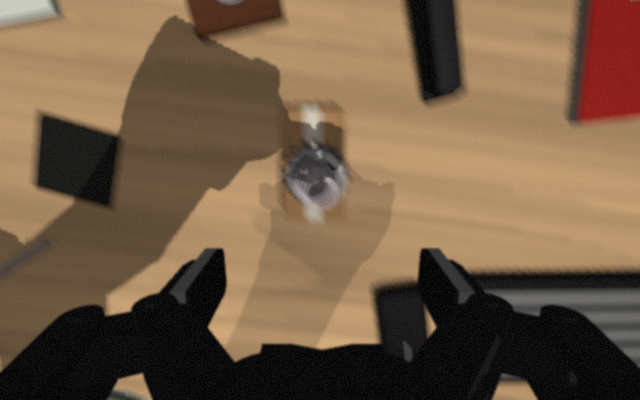

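The wrist view shows the pile ahead of the fingers at (316,170). Its blur is overshoot, so I'll settle and slow down near targets.

play_rows(
  motion=[
    [0,0,2.5,0,0,0,1],
    [0,0,6,0,0,0,1],
    [0,0,8.5,0,0,0,1],
    [0,0,9,0,0,0,1],
    [0,0,9,0,0,0,1],
  ],
)

```text
clock: 1.7
position: [0.4754, -0.244, 0.1111]
tool_rot: [-3.141, 0.001, 0.14]
force: [-0.0, -0.1, 1.0]
grip_width: 0.085
finger_force: 0.0
```

```bash
python3 -c "
from h import *
go(476.5,-242,65,.14)"
```

```text
t 1.7 at [ 475.4 -244.   111.1] rot [-3.141e+00  1.000e-03  1.400e-01] w 85.0 F [-0.  -0.1  1. ] 0.0 
 -> [ 0.14 -0.18  4.61] [-0.001  0.001 -0.   ]
```

play_rows(
  motion=[
    [0,0,1.5,0,0,0,1],
    [0,0,3.3,0,0,0,1],
    [0,0,4.4,0,0,0,1],
    [0,0,4.6,0,0,0,1],
    [0,0,4.6,0,0,0,1],
  ],
)

```text
clock: 2.2
position: [0.476, -0.2441, 0.0659]
tool_rot: [3.141, -0.0, 0.14]
force: [0.1, -0.5, -0.0]
grip_width: 0.0853
finger_force: 0.0
```

play_rows(
  motion=[
    [0,0,0,0,0,0,0],
    [0,0,0,0,0,0,-0.4],
    [0,0,0,0,0,0,-0.5],
    [0,0,0,0,0,0,-0.6],
    [0,0,0,0,0,0,-0.8],
  ],
  squeeze=30,
)

```text
clock: 2.7
position: [0.4758, -0.2441, 0.0657]
tool_rot: [3.141, -0.0, 0.14]
force: [-1.8, 0.4, 6.8]
grip_width: 0.0304
finger_force: 29.2
```

play_rows(
  motion=[
    [0,0,0,0,0,0,-1],
    [0,0,0,0,0,0,-1],
    [0,0,0,0,0,0,-1],
    [0,0,0,0,0,0,-1],
    [0,0,0,0,0,0,-1],
  ],
)

```text
clock: 3.2
position: [0.4758, -0.2441, 0.0657]
tool_rot: [3.141, -0.0, 0.14]
force: [-1.4, 0.1, 6.6]
grip_width: 0.0303
finger_force: 29.3
```

play_rows(
  motion=[
    [0,0,-0.5,0,0,0,-1],
    [0,0,-2,0,0,0,-1],
    [0,0,-4,0,0,0,-1],
    [0,0,-5.5,0,0,0,-1],
    [0,0,-6,0,0,0,-1],
  ],
)

```text
clock: 3.7
position: [0.4762, -0.2443, 0.1269]
tool_rot: [3.141, -0.002, 0.14]
force: [-0.6, -0.1, -0.5]
grip_width: 0.0302
finger_force: 29.9
```

play_rows(
  motion=[
    [0,-1,0,0,0,0,-1],
    [0,-3.5,0,0,0,0,-1],
    [0,-7,0,0,0,0,-1],
    [0,-11,0,0,0,0,-1],
    [0,-15,0,0,0,0,-1],
  ],
)

```text
clock: 4.2
position: [0.4536, -0.0935, 0.1245]
tool_rot: [-3.141, 0.001, 0.14]
force: [1.3, 0.0, -0.5]
grip_width: 0.0304
finger_force: 29.9
```

play_rows(
  motion=[
    [0,-4,0,0,0,0,-1],
    [0.3,-7.5,0,0,0,0,-1],
    [0.7,-10,0,0,0,0,-1],
    [0.7,-11,0,0,0,0,-1],
    [0.7,-11,0,0,0,0,-1],
  ],
)

```text
clock: 4.7
position: [0.4456, 0.0157, 0.1248]
tool_rot: [-3.141, 0.001, 0.142]
force: [-0.8, -0.7, -0.4]
grip_width: 0.0301
finger_force: 29.9
```

Run:
```python
from h import *
im,d,c=grab('scene'); s=observe()
cv2.imwrite('pics/s1.png',cv2.resize(im[40:240,180:480],(750,500))[:,:,::-1])
go(447,14.5,13,.14)
```

```text
t 4.75 at [445.8  14.4 124.9] rot [3.141e+00 1.000e-03 1.410e-01] w 30.3 F [-0.7 -0.8 -0.9] 29.887316906824708 
 -> [ 0.13  0.   11.19] [0.    0.001 0.001]
```

View pics/s1.png

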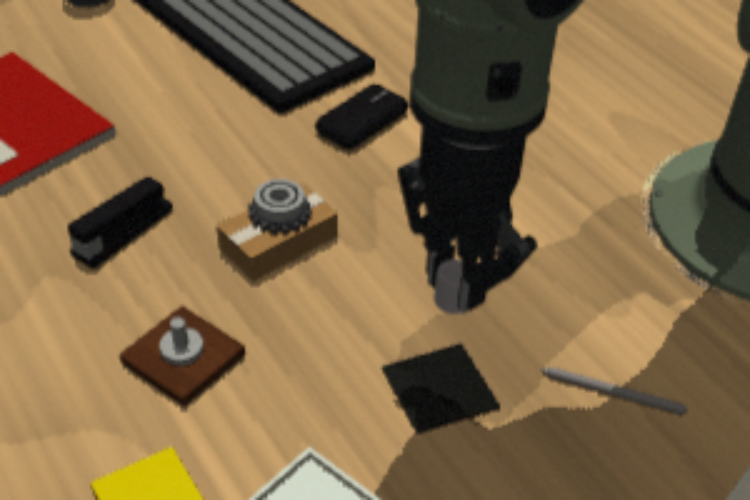

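The crop shows the spacer held upright at (452,285) above the mat, with the rest of the pile intact at (278,215).

play_rows(
  motion=[
    [0,0,2.5,0,0,0,-1],
    [0.1,0,6,0,0,0,-1],
    [0.1,0,9,0,0,0,-1],
    [0.1,0,10.3,0,0,0,-1],
    [0.1,0,10.7,0,0,0,-1],
  ],
)

```text
clock: 5.25
position: [0.4463, 0.0131, 0.0168]
tool_rot: [3.141, 0.003, 0.138]
force: [0.1, -0.5, -1.2]
grip_width: 0.0299
finger_force: 29.9
```

play_rows(
  motion=[
    [0,0,0.3,0,0,0,-1],
    [0,0,0.55,0,0,0,-1],
    [0,0,0.55,0,0,0,-1],
    [0,0,0.55,0,0,0,-0.2],
    [0,0,0.55,0,0,0,0],
  ],
)

```text
clock: 5.75
position: [0.4476, 0.0146, 0.0132]
tool_rot: [-3.142, -0.001, 0.14]
force: [-0.2, 0.1, 0.6]
grip_width: 0.0424
finger_force: 0.0
```

play_rows(
  motion=[
    [0,0,0,0,0,0,0.4],
    [0,0,-2,0,0,0,0.4],
    [0,0,-5,0,0,0,0.6],
    [0,0,-8.5,0,0,0,0.8],
    [0,0,-10,0,0,0,1],
  ],
)

```text
clock: 6.25
position: [0.4481, 0.0146, 0.1154]
tool_rot: [3.142, -0.003, 0.14]
force: [0.4, -0.2, -0.3]
grip_width: 0.0854
finger_force: 0.0
```

play_rows(
  motion=[
    [0,1,0,0,0,0,1],
    [0,4,0,0,0,0,1],
    [0,8,0,0,0,0,1],
    [0,12,0,0,0,0,1],
    [0,16,0,0,0,0,1],
  ],
)

```text
clock: 6.75
position: [0.4692, -0.1459, 0.112]
tool_rot: [-3.141, 0.001, 0.14]
force: [1.5, 0.6, -0.6]
grip_width: 0.0854
finger_force: 0.0
```

```bash
cat > t.py <<'E'
from h import *
def top(n,zlo,zhi,x,y,rad=.06,d=None,c=None):
    "extent (mm) of what stands between two heights near a place"
    if d is None: _,d,c=grab(n)
    P=cloud(d,c); q=P[(P[...,2]>zlo)&(P[...,2]<zhi)&(d>0)&(np.hypot(P[...,0]-x,P[...,1]-y)<rad)]
    if len(q)<5: print(n,'none');return
    r=cv2.minAreaRect((q[:,:2]*1000).astype(np.float32)); print(n,len(q),np.round(r[0],1),np.round(r[1],1),round(r[2],1),np.median(q[:,2]).round(4))
E
python3 - <<'E'
from t import *
for n in ['scene','side']:
    _,d,c=grab(n)
    top(n,.034,.046,.447,.0145,d=d,c=c)
    top(n,.055,.063,.477,-.242,d=d,c=c)
go(477.5,-242,40,.14)
E
```

```text
scene 87 [449.6  15.8] [30.4 30.5] 44.5 0.0371
scene 177 [ 477.8 -239.6] [48.4 49.3] 78.1 0.0574
side 105 [446.7  12.3] [30.5 29.6] 21.1 0.0379
side 473 [ 473.9 -243. ] [50.6 49.5] 39.1 0.0591
t 6.85 at [ 469.1 -149.6  111.9] rot [3.14e+00 1.00e-03 1.33e-01] w 85.2 F [0.7 0.9 0.1] 0.0 
 -> [-0.39  9.26  7.21] [ 0.002  0.001 -0.007]
```

The spacer stands about 1 mm from the middle of its mat. The bearing is next.

play_rows(
  motion=[
    [0,3,0,0,0,0,1],
    [-0.3,6,0,0,0,0,1],
    [-0.5,8.6,0,0,0,0,1],
    [-0.5,9.4,0,0,0,0,1],
    [-0.5,9.4,0,0,0,0,1],
  ],
)

```text
clock: 7.35
position: [0.4772, -0.2386, 0.112]
tool_rot: [-3.141, 0.001, 0.138]
force: [0.8, 1.0, -0.1]
grip_width: 0.0856
finger_force: 0.0
```

play_rows(
  motion=[
    [0,0,0.5,0,0,0,1],
    [0,0,2,0,0,0,1],
    [0,0,3.5,0,0,0,1],
    [0,0,4,0,0,0,1],
    [0,0,4,0,0,0,1],
  ],
)

```text
clock: 7.85
position: [0.4775, -0.2365, 0.0721]
tool_rot: [-3.141, 0.001, 0.141]
force: [0.3, 0.9, -0.8]
grip_width: 0.0855
finger_force: 0.0
```

```bash
python3 -c "
from h import *
go(476.5,-241.8,42,.14)"
```

```text
t 7.85 at [ 477.5 -236.5   72.1] rot [-3.141e+00  1.000e-03  1.410e-01] w 85.5 F [ 0.3  0.9 -0.8] 0.0 
 -> [-0.17  0.51  3.01] [-0.001  0.001  0.001]
```

play_rows(
  motion=[
    [-0.1,0.3,0.5,0,0,0,1],
    [-0.15,0.5,1.5,0,0,0,1],
    [-0.15,0.5,2.7,0,0,0,1],
    [-0.15,0.5,3.1,0,0,0,1],
    [-0.15,0.5,3.1,0,0,0,1],
  ],
)

```text
clock: 8.35
position: [0.4765, -0.2425, 0.0409]
tool_rot: [-3.141, 0.001, 0.14]
force: [-0.5, 0.8, 0.2]
grip_width: 0.0853
finger_force: 0.0
```

play_rows(
  motion=[
    [0,0,0,0,0,0,0.6],
    [0,0,0,0,0,0,0.3],
    [0,0,0,0,0,0,0],
    [0,0,0,0,0,0,-0.2],
    [0,0,0,0,0,0,-0.4],
  ],
  squeeze=40,
)

```text
clock: 8.85
position: [0.4772, -0.2429, 0.0425]
tool_rot: [3.141, -0.001, 0.14]
force: [-1.9, 1.8, 10.6]
grip_width: 0.0508
finger_force: 39.6
```

play_rows(
  motion=[
    [0,0,0,0,0,0,-0.6],
    [0,0,0,0,0,0,-1],
    [0,0,0,0,0,0,-1],
    [0,0,-0.3,0,0,0,-1],
    [0,0,-0.8,0,0,0,-1],
  ],
)

```text
clock: 9.35
position: [0.4769, -0.2428, 0.05]
tool_rot: [-3.141, 0.0, 0.14]
force: [0.3, 0.1, -1.8]
grip_width: 0.0506
finger_force: 41.7
```

play_rows(
  motion=[
    [0,0,-1,0,0,0,-1],
    [0,0,-3,0,0,0,-1],
    [0,0,-5.5,0,0,0,-1],
    [0,0,-7.5,0,0,0,-1],
    [0,0,-8,0,0,0,-1],
  ],
)

```text
clock: 9.85
position: [0.4779, -0.2432, 0.1324]
tool_rot: [3.14, -0.003, 0.14]
force: [0.8, -0.5, -1.4]
grip_width: 0.0509
finger_force: 41.9
```

Run:
```python
from t import *
for n in ['scene','side']:
    im,d,c=grab(n,n+'2.png')
    top(n,.036,.050,.479,-.240,d=d,c=c,rad=.045)
    top(n,.105,.170,.477,-.243,d=d,c=c,rad=.028)
cv2.imwrite('pics/s2.png',cv2.resize(im[200:370,280:480],(700,595))[:,:,::-1])
go(449.5,222,41,.14)
```

```text
scene 293 [ 479.7 -238.6] [62.6 63.3] 41.8 0.0419
scene 258 [ 486.8 -246.7] [54.1 29.8] 64.7 0.1467
side 646 [ 474.3 -242. ] [64.7 77.8] 35.8 0.0436
side 648 [ 473.7 -242.4] [52.1 46.2] 52.9 0.1481
t 9.95 at [ 477.3 -243.   130.6] rot [ 3.141e+00 -1.000e-03  1.400e-01] w 50.8 F [-0.3  0.1 -1.5] 41.92234301939607 
 -> [  3.71 -46.44   8.93] [ 0.001 -0.001 -0.   ]
```

View pics/s2.png

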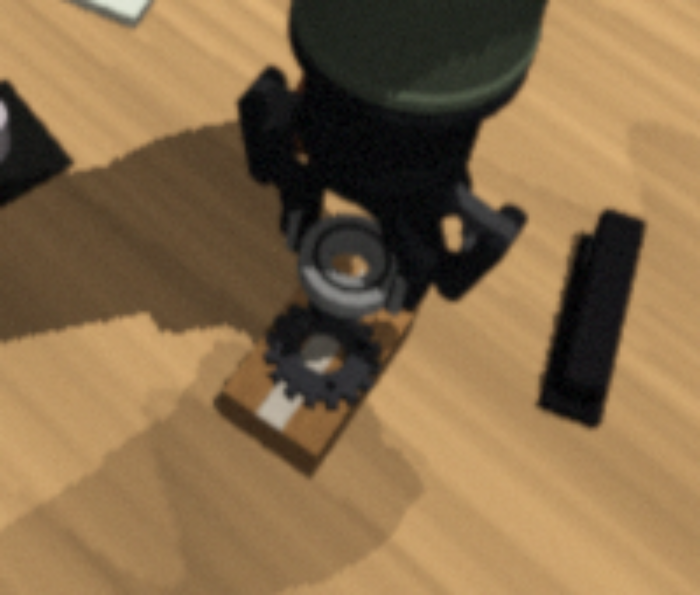

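The crop shows the bearing held flat at (350,265) and the sprocket still on the carton at (322,355). Now I'll move to the round mat.

play_rows(
  motion=[
    [0.2,-2,0,0,0,0,-1],
    [0.6,-6,0,0,0,0,-1],
    [1.0,-10.5,0,0,0,0,-1],
    [1.4,-15,0,0,0,0,-1],
    [1.8,-19.5,0,0,0,0,-1],
  ],
)

```text
clock: 10.45
position: [0.4668, -0.0456, 0.1289]
tool_rot: [-3.141, 0.001, 0.139]
force: [1.4, 0.7, -1.9]
grip_width: 0.0506
finger_force: 41.9
```

play_rows(
  motion=[
    [0.4,-4.5,0,0,0,0,-1],
    [0.8,-9,0,0,0,0,-1],
    [1.2,-13.5,0,0,0,0,-1],
    [1.5,-18,0,0,0,0,-1],
    [1.7,-21.5,0,0,0,0,-1],
  ],
)

```text
clock: 10.95
position: [0.4535, 0.1707, 0.1289]
tool_rot: [-3.141, 0.001, 0.141]
force: [1.1, -0.8, -0.7]
grip_width: 0.0503
finger_force: 42.0
```

play_rows(
  motion=[
    [0.2,-3,1,0,0,0,-1],
    [0.2,-4.8,3,0,0,0,-1],
    [0.2,-5.4,5,0,0,0,-1],
    [0.2,-5.4,6,0,0,0,-1],
    [0.2,-5.4,6,0,0,0,-1],
  ],
)

```text
clock: 11.45
position: [0.4481, 0.2209, 0.0682]
tool_rot: [3.14, 0.003, 0.14]
force: [1.0, -0.7, -0.9]
grip_width: 0.0505
finger_force: 41.9
```

```bash
python3 -c "
from h import *
go(449.5,222,4.5,.14)"
```

```text
t 11.45 at [448.1 220.9  68.2] rot [3.14e+00 3.00e-03 1.40e-01] w 50.5 F [ 1.  -0.7 -0.9] 41.94738529622555 
 -> [ 0.18 -0.1   6.37] [ 0.001  0.003 -0.   ]
```

play_rows(
  motion=[
    [0.1,-0.1,1.5,0,0,0,-1],
    [0.1,-0.1,4,0,0,0,-1],
    [0.1,-0.1,5.5,0,0,0,-1],
    [0.1,-0.1,6.1,0,0,0,-1],
    [0.1,-0.1,6.3,0,0,0,-1],
  ],
)

```text
clock: 11.95
position: [0.4501, 0.2224, 0.0069]
tool_rot: [3.141, 0.0, 0.139]
force: [-0.4, -0.0, -1.8]
grip_width: 0.0507
finger_force: 42.0
```

play_rows(
  motion=[
    [0,0,0.1,0,0,0,-1],
    [0,0,0.1,0,0,0,-1],
    [0,0,0.1,0,0,0,0.1],
    [0,0,0.1,0,0,0,0.4],
    [0,0,0.1,0,0,0,0.6],
  ],
)

```text
clock: 12.45
position: [0.45, 0.223, 0.0061]
tool_rot: [-3.141, -0.0, 0.14]
force: [-0.3, 1.6, -0.7]
grip_width: 0.0681
finger_force: 0.0
```

play_rows(
  motion=[
    [0,0,0,0,0,0,0.8],
    [0,0,-2,0,0,0,0.8],
    [0,0,-5,0,0,0,1],
    [0,0,-9,0,0,0,1],
    [0,0,-12,0,0,0,1],
  ],
)

```text
clock: 12.95
position: [0.4499, 0.223, 0.1278]
tool_rot: [-3.141, -0.001, 0.14]
force: [0.4, 0.2, 0.0]
grip_width: 0.0855
finger_force: 0.0
```

play_rows(
  motion=[
    [0,3,0,0,0,0,1],
    [-0.5,7.5,0,0,0,0,1],
    [-1,12,0,0,0,0,1],
    [-1.5,16.5,0,0,0,0,1],
    [-2,21,0,0,0,0,1],
  ],
)

```text
clock: 13.45
position: [0.4591, 0.0105, 0.126]
tool_rot: [3.142, -0.0, 0.14]
force: [0.6, 0.5, 0.5]
grip_width: 0.0854
finger_force: 0.0
```

play_rows(
  motion=[
    [-0.5,4.5,0,0,0,0,1],
    [-0.8,9,0,0,0,0,1],
    [-1.2,13.5,0,0,0,0,1],
    [-1.5,18,0,0,0,0,1],
    [-1.7,21.5,0,0,0,0,1],
  ],
)

```text
clock: 13.95
position: [0.472, -0.2059, 0.1259]
tool_rot: [3.141, -0.0, 0.138]
force: [1.2, -0.2, -0.8]
grip_width: 0.0852
finger_force: 0.0
```

Run:
```python
from t import *
for n in ['scene','side']:
    im,d,c=grab(n)
    top(n,.014,.026,.4495,.222,d=d,c=c,rad=.045)
    top(n,.034,.044,.447,.0145,d=d,c=c)
    if n=='side': top(n,.038,.050,.477,-.241,d=d,c=c,rad=.038)
go(477,-241,120,.14)
```

```text
scene 411 [451.8 223.5] [50.  50.2] 57.1 0.0185
scene 82 [449.1  15.4] [32.1 29.3] 56.6 0.0373
side 258 [447.2 220.3] [52.7 50. ] 85.8 0.0193
side 110 [446.4  12.5] [31.2 28.6] 49.1 0.0383
side 626 [ 475.4 -241.9] [63.7 62.5] 42.1 0.0436
t 14.05 at [ 471.8 -208.   125.7] rot [3.14  0.    0.134] w 85.6 F [0.1 0.7 0.5] 0.0 
 -> [0.07 3.34 0.58] [ 0.002  0.    -0.006]
```

The bearing is about 1 mm off centre and the spacer hasn't moved. The sprocket is next.

play_rows(
  motion=[
    [0,1.5,1,0,0,0,1],
    [0,3,3,0,0,0,1],
    [0,3.3,5,0,0,0,1],
    [0,3.3,6,0,0,0,1],
    [0,3.3,6,0,0,0,1],
  ],
)

```text
clock: 14.55
position: [0.4764, -0.2348, 0.0644]
tool_rot: [-3.14, 0.002, 0.141]
force: [-0.1, 0.6, 0.7]
grip_width: 0.0857
finger_force: 0.0
```

```bash
python3 -c "
from h import *
go(477.5,-240.5,33,.14)"
```

```text
t 14.55 at [ 476.4 -234.8   64.4] rot [-3.14e+00  2.00e-03  1.41e-01] w 85.7 F [-0.1  0.6  0.7] 0.0 
 -> [0.04 0.58 3.13] [-0.002  0.002  0.001]
```

play_rows(
  motion=[
    [0,0.3,0.5,0,0,0,1],
    [0.1,0.5,1.5,0,0,0,1],
    [0.1,0.5,2.6,0,0,0,1],
    [0.1,0.5,3.1,0,0,0,1],
    [0.1,0.5,3.1,0,0,0,1],
  ],
)

```text
clock: 15.05
position: [0.4782, -0.2402, 0.0339]
tool_rot: [-3.141, 0.001, 0.14]
force: [0.5, 0.4, -0.6]
grip_width: 0.0855
finger_force: 0.0
```

play_rows(
  motion=[
    [0,0,0,0,0,0,0.8],
    [0,0,0,0,0,0,0.7],
    [0,0,0,0,0,0,0.6],
    [0,0,0,0,0,0,0.5],
    [0,0,0,0,0,0,0.3],
  ],
  squeeze=40,
)

```text
clock: 15.55
position: [0.4789, -0.2405, 0.0355]
tool_rot: [3.141, -0.0, 0.14]
force: [-3.5, 3.6, 18.8]
grip_width: 0.0593
finger_force: 38.6
```

play_rows(
  motion=[
    [0,0,0,0,0,0,0],
    [0,0,0,0,0,0,-0.5],
    [0,0,0,0,0,0,-1],
    [0,0,-0.3,0,0,0,-1],
    [0,0,-0.8,0,0,0,-1],
  ],
)

```text
clock: 16.05
position: [0.4785, -0.2405, 0.0428]
tool_rot: [-3.141, 0.0, 0.14]
force: [-0.2, -0.2, -2.3]
grip_width: 0.0578
finger_force: 43.1
```

play_rows(
  motion=[
    [0,0,-1,0,0,0,-1],
    [0,0,-3,0,0,0,-1],
    [0,0,-5.5,0,0,0,-1],
    [0,0,-7.5,0,0,0,-1],
    [0,0,-8,0,0,0,-1],
  ],
)

```text
clock: 16.55
position: [0.4795, -0.241, 0.1253]
tool_rot: [3.14, -0.003, 0.139]
force: [-0.3, -0.7, -1.9]
grip_width: 0.0575
finger_force: 43.1
```

Run:
```python
from t import *
for n in ['side','scene']:
    im,d,c=grab(n)
    top(n,.115,.145,.477,-.241,d=d,c=c,rad=.032)
    top(n,.028,.040,.482,-.237,d=d,c=c,rad=.07)
    if n=='side': cv2.imwrite('pics/s3.png',cv2.resize(im[200:370,280:480],(700,595))[:,:,::-1])
go(636.5,-138,120,.14)
```

```text
side 713 [ 474.6 -240.2] [61.5 57.5] 58.4 0.1321
side 1320 [ 481.  -237.6] [110.4  62.5] 7.9 0.0341
scene 233 [ 481.2 -238.7] [52.1 62.9] 27.4 0.1304
scene 739 [ 483.5 -235. ] [111.4  65.9] 8.2 0.0324
t 16.65 at [ 479.  -240.7  123.5] rot [ 3.141e+00 -1.000e-03  1.400e-01] w 58.0 F [-0.5  0.3 -2.1] 43.07717746749404 
 -> [17.03 -7.98  0.37] [ 0.001 -0.001 -0.   ]
```

View pics/s3.png

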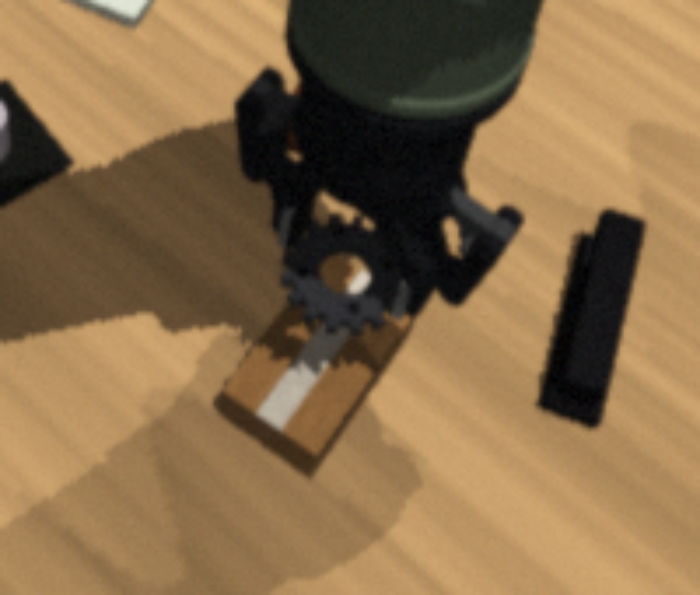

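The crop shows the sprocket held at (340,275) and the carton undisturbed. I'll check that it's flat while moving over the stand.

play_rows(
  motion=[
    [1.5,-0.7,0,0,0,0,-1],
    [5,-2.3,0,0,0,0,-1],
    [9,-4.2,0,0,0,0,-1],
    [13,-6.1,0,0,0,0,-1],
    [15.5,-7.3,0,0,0,0,-1],
  ],
)

```text
clock: 17.15
position: [0.6243, -0.1431, 0.1214]
tool_rot: [-3.14, 0.0, 0.142]
force: [-1.4, 0.4, -2.7]
grip_width: 0.0575
finger_force: 43.0
```

play_rows(
  motion=[
    [1.0,-0.5,0,0,0,0,-1],
    [1.5,-0.7,0,0,0,0,-1],
    [1.5,-0.7,0,0,0,0,-1],
    [1.5,-0.7,0,0,0,0,-1],
    [1.5,-0.7,0,0,0,0,-1],
  ],
)

```text
clock: 17.65
position: [0.6352, -0.1387, 0.1229]
tool_rot: [3.141, 0.0, 0.138]
force: [-0.9, 0.3, -2.5]
grip_width: 0.0576
finger_force: 43.1
```

Run:
```python
from t import *
s=observe(); x,y,zz=s['position']
for n in ['side','scene']:
    im,d,c=grab(n); P=cloud(d,c)
    q=P[(d>0)&(P[...,2]>zz-.004)&(P[...,2]<zz+.02)&(np.hypot(P[...,0]-x,P[...,1]-y)<.030)]
    for i in range(3):
        A=np.c_[q[:,:2]-[x,y],np.ones(len(q))]; k,*_=np.linalg.lstsq(A,q[:,2],rcond=None); q=q[abs(q[:,2]-A@k)<.004]
    print(n,len(q),'slope',k[:2].round(3),'z',k[2].round(4)); top(n,zz,zz+.02,x,y,d=d,c=c,rad=.033)
    top(n,.047,.056,.6365,-.138,d=d,c=c,rad=.02)
    if n=='scene': cv2.imwrite('pics/s4.png',cv2.resize(im[90:230,170:350],(720,560))[:,:,::-1])
go(636.5,-138,100,.14)
```

```text
side 378 slope [ 0.045 -0.001] z 0.1297
side 464 [ 631.3 -136.4] [61.4 56.9] 30.6 0.1295
side 31 [ 634.7 -139.2] [13.7 11.1] 41.2 0.0509
scene 195 slope [ 0.051 -0.023] z 0.1284
scene 286 [ 639.  -139.5] [56.7 60.3] 15.0 0.129
scene 26 [ 638.9 -135.3] [13.  11.8] 21.8 0.0499
t 17.75 at [ 635.5 -138.4  123. ] rot [3.141 0.    0.139] w 57.6 F [ 0.5 -0.3 -1.5] 43.10329072541208 
 -> [ 0.11 -0.03  2.3 ] [ 0.     0.    -0.001]
```

View pics/s4.png

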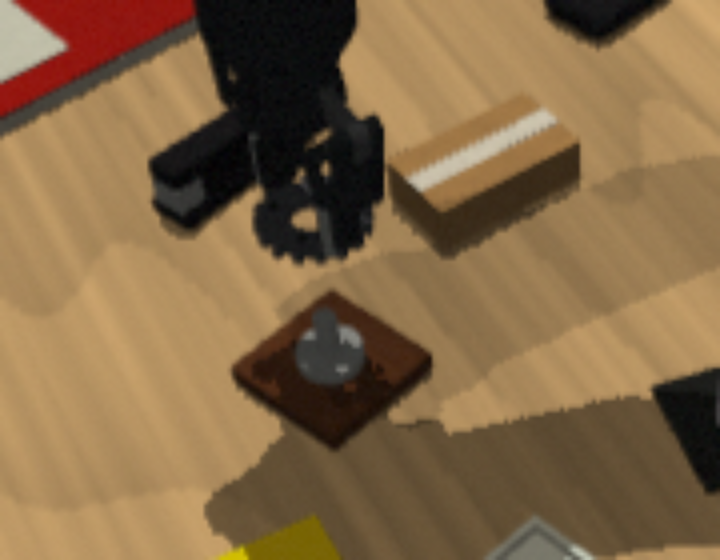

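The crop shows the sprocket level (about 0.05 rad tilt) above the post at (325,330), and lined up within about 2 mm.

play_rows(
  motion=[
    [0.1,0,1.5,0,0,0,-1],
    [0.1,0,3.5,0,0,0,-1],
    [0.1,0,5.2,0,0,0,-1],
    [0.1,0,5.8,0,0,0,-1],
    [0.1,0,5.8,0,0,0,-1],
  ],
)

```text
clock: 18.25
position: [0.6363, -0.1374, 0.0635]
tool_rot: [-3.141, 0.002, 0.14]
force: [-0.4, 0.7, -1.1]
grip_width: 0.0572
finger_force: 43.2
```

play_rows(
  motion=[
    [0,0,0.8,0,0,0,-1],
    [0,0,2,0,0,0,-1],
    [0,0,3,0,0,0,-1],
    [0,0,3.5,0,0,0,-1],
    [0,0,3.6,0,0,0,-1],
  ],
)

```text
clock: 18.75
position: [0.6365, -0.1374, 0.0279]
tool_rot: [-3.141, 0.001, 0.14]
force: [-0.4, 0.6, -2.1]
grip_width: 0.0583
finger_force: 43.3
```

Run:
```python
from t import *
im,d,c=grab('side'); top('side',.025,.044,.6365,-.138,d=d,c=c,rad=.033)
go(636.8,-137.5,25.5,.14)
```

```text
side 414 [ 632.8 -136. ] [60.2 58.1] 34.9 0.0344
t 18.8 at [ 636.7 -137.4   28.3] rot [-3.141e+00  1.000e-03  1.400e-01] w 57.7 F [ 0.1  1.  -2.4] 43.2658079873363 
 -> [0.01 0.01 0.28] [-0.     0.001 -0.   ]
```

play_rows(
  motion=[
    [0,0,0.1,0,0,0,-1],
    [0,0,0.2,0,0,0,-1],
    [0,0,0.2,0,0,0,-1],
    [0,0,0.2,0,0,0,0.6],
    [0,0,0.2,0,0,0,0.9],
  ],
)

```text
clock: 19.3
position: [0.6371, -0.1375, 0.0271]
tool_rot: [3.141, -0.0, 0.14]
force: [-0.4, 0.3, 1.0]
grip_width: 0.08
finger_force: 0.0
```

play_rows(
  motion=[
    [0,0,0.2,0,0,0,1],
    [0,0,0,0,0,0,1],
    [0,0,-1.5,0,0,0,1],
    [0,0,-4,0,0,0,1],
    [0,0,-8,0,0,0,1],
  ],
)

```text
clock: 19.8
position: [0.6359, -0.1373, 0.1071]
tool_rot: [-3.141, 0.003, 0.14]
force: [0.2, -0.1, 0.2]
grip_width: 0.0854
finger_force: 0.0
```

play_rows(
  motion=[
    [0,0,-1.5,0,0,0,1],
    [-3,1.5,-2,0,0,0,1],
    [-7,3.5,-2,0,0,0,1],
    [-11,5.5,-2,0,0,0,1],
    [-15,7.5,-2,0,0,0,1],
  ],
)

```text
clock: 20.3
position: [0.4974, -0.2334, 0.1277]
tool_rot: [3.141, -0.001, 0.14]
force: [0.9, -0.8, -0.4]
grip_width: 0.0854
finger_force: 0.0
```

Run:
```python
from t import *
for n in ['side','scene']:
    im,d,c=grab(n); top(n,.027,.040,.6365,-.138,d=d,c=c,rad=.036)
    top(n,.028,.040,.482,-.237,d=d,c=c,rad=.065)
    P=cloud(d,c);q=P[(d>0)&(P[...,2]>.027)&(P[...,2]<.040)&(np.hypot(P[...,0]-.6365,P[...,1]+.138)<.035)]
    A=np.c_[q[:,:2]-[.6365,-.138],np.ones(len(q))]; print(np.linalg.lstsq(A,q[:,2],rcond=None)[0].round(3))
go(482.3,-236.7,100,.142)
```

```text
side none
side 1696 [ 481.3 -237.7] [112.1  62.1] 7.9 0.0341
[0. 0. 0.]
scene 355 [ 637.7 -136.3] [63.3 63.3] 22.1 0.0311
scene 738 [ 483.8 -234.5] [112.1  65. ] 7.9 0.0323
[0.002 0.    0.031]
t 20.4 at [ 494.1 -236.9  127.7] rot [3.14e+00 2.00e-03 1.34e-01] w 85.4 F [ 0.7 -1.   0.2] 0.0 
 -> [-1.16 -0.18  2.78] [ 0.002  0.002 -0.008]
```

The sprocket sits flat on its seat. The carton is next.

play_rows(
  motion=[
    [-0.7,0,0.5,0,0,0,1],
    [-1.3,0,2,0,0,0,1],
    [-1.3,0,4,0,0,0,1],
    [-1.3,0,5,0,0,0,1],
    [-1.3,0,5,0,0,0,1],
  ],
)

```text
clock: 20.9
position: [0.4857, -0.2336, 0.0758]
tool_rot: [-3.14, 0.002, 0.141]
force: [0.3, -0.1, 0.7]
grip_width: 0.0853
finger_force: 0.0
```

```bash
python3 -c "
from h import *
go(482.5,-236.4,10,.14)"
```

```text
t 20.9 at [ 485.7 -233.6   75.8] rot [-3.14e+00  2.00e-03  1.41e-01] w 85.3 F [ 0.3 -0.1  0.7] 0.0 
 -> [-0.34  0.24  6.58] [-0.001  0.002  0.001]
```

play_rows(
  motion=[
    [-0.3,0.2,1,0,0,0,1],
    [-0.3,0.2,3,0,0,0,1],
    [-0.3,0.2,5.2,0,0,0,1],
    [-0.3,0.2,6.5,0,0,0,1],
    [-0.3,0.2,6.5,0,0,0,1],
  ],
)

```text
clock: 21.4
position: [0.4826, -0.2365, 0.0106]
tool_rot: [-3.141, 0.002, 0.14]
force: [-0.1, -0.6, -0.6]
grip_width: 0.0851
finger_force: 0.0
```

play_rows(
  motion=[
    [0,0,0,0,0,0,0.8],
    [0,0,0,0,0,0,0.7],
    [0,0,0,0,0,0,0.6],
    [0,0,0,0,0,0,0.5],
    [0,0,0,0,0,0,0.3],
  ],
  squeeze=70,
)

```text
clock: 21.9
position: [0.4835, -0.237, 0.0127]
tool_rot: [3.141, -0.001, 0.14]
force: [-3.1, 1.7, 13.1]
grip_width: 0.0604
finger_force: 73.2
```

play_rows(
  motion=[
    [0,0,0,0,0,0,0],
    [0,0,0,0,0,0,-0.5],
    [0,0,0,0,0,0,-1],
    [0,0,-0.3,0,0,0,-1],
    [0,0,-0.8,0,0,0,-1],
  ],
)

```text
clock: 22.4
position: [0.483, -0.2368, 0.0199]
tool_rot: [-3.141, 0.0, 0.14]
force: [0.5, 0.3, -3.0]
grip_width: 0.0602
finger_force: 76.9
```

play_rows(
  motion=[
    [0,0,-1,0,0,0,-1],
    [0,0,-3,0,0,0,-1],
    [0,0,-5.5,0,0,0,-1],
    [0,0,-7.5,0,0,0,-1],
    [0,0,-8,0,0,0,-1],
  ],
)

```text
clock: 22.9
position: [0.4841, -0.2373, 0.1023]
tool_rot: [3.14, -0.003, 0.14]
force: [0.4, -0.4, -4.1]
grip_width: 0.0603
finger_force: 77.2
```

Run:
```python
from t import *
s=observe(); x,y,zz=s['position']
for n in ['side','scene']:
    im,d,c=grab(n); top(n,zz+.010,zz+.045,x,y,d=d,c=c,rad=.064)
    if n=='side': cv2.imwrite('pics/s5.png',cv2.resize(im[200:370,280:480],(700,595))[:,:,::-1])
go(646,99,100,.307)
```

```text
side 1554 [ 474.1 -240.4] [103.7  89.4] 22.7 0.1236
scene 759 [ 489.2 -234.2] [110.  87.] 21.5 0.1214
t 23.0 at [ 483.5 -237.1  100.5] rot [ 3.141e+00 -1.000e-03  1.400e-01] w 60.7 F [-0.4  0.4 -3.4] 77.24332809448242 
 -> [ 20.77 -31.02   0.05] [ 0.001 -0.001 -0.167]
```

View pics/s5.png

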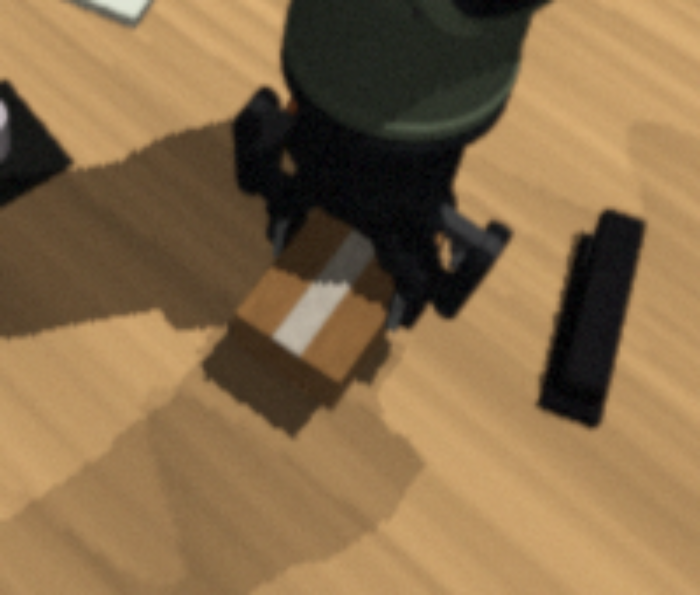

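The crop shows the carton held level at (320,300). Now to the tray.

play_rows(
  motion=[
    [1,-1.5,0,0,0,-0.01,-1],
    [3,-4.5,0,0,0,-0.03,-1],
    [5.5,-8.3,0,0,0,-0.05,-1],
    [8,-12,0,0,0,-0.075,-1],
    [10.5,-15.7,0,0,0,-0.1,-1],
  ],
)

```text
clock: 23.5
position: [0.5653, -0.0651, 0.0986]
tool_rot: [-3.141, 0.002, 0.241]
force: [0.3, -0.5, -2.4]
grip_width: 0.0604
finger_force: 77.1
```

```bash
python3 -c "
from h import *
go(646,99,100,.307)"
```

```text
t 23.5 at [565.3 -65.1  98.6] rot [-3.141e+00  2.000e-03  2.410e-01] w 60.4 F [ 0.3 -0.5 -2.4] 77.08927989006042 
 -> [ 11.75 -14.01  -0.15] [-0.001  0.002 -0.066]
```

play_rows(
  motion=[
    [2.7,-3.2,0,0,0,-0.02,-1],
    [5.5,-6.5,0,0,0,-0.04,-1],
    [8.3,-9.8,0,0,0,-0.05,-1],
    [10.6,-12.5,0,0,0,-0.066,-1],
    [11.7,-13.8,0,0,0,-0.066,-1],
  ],
)

```text
clock: 24.0
position: [0.6463, 0.099, 0.0982]
tool_rot: [-3.14, 0.001, 0.31]
force: [-0.0, 0.6, -3.3]
grip_width: 0.0602
finger_force: 77.1
```

play_rows(
  motion=[
    [0,0,0.5,0,0,0,-1],
    [0,0,2,0,0,0,-1],
    [0,0,4,0,0,0,-1],
    [0,0,5,0,0,0,-1],
    [0,0,5,0,0,0,-1],
  ],
)

```text
clock: 24.5
position: [0.6448, 0.0936, 0.0476]
tool_rot: [-3.142, 0.004, 0.305]
force: [0.1, -0.1, -2.9]
grip_width: 0.0604
finger_force: 77.0
```

Run:
```python
from t import *
s=observe(); x,y,zz=s['position']
im,d,c=grab('scene')
cv2.imwrite('pics/s6.png',cv2.resize(im[170:320,210:390],(720,600))[:,:,::-1])
go(646,99,18,.307)
```

```text
t 24.55 at [645.6  94.   48.9] rot [3.142e+00 2.000e-03 3.050e-01] w 60.4 F [ 0.2  0.6 -3.1] 76.9974946975708 
 -> [ 0.2  -0.46  3.09] [ 0.     0.002 -0.002]
```

View pics/s6.png

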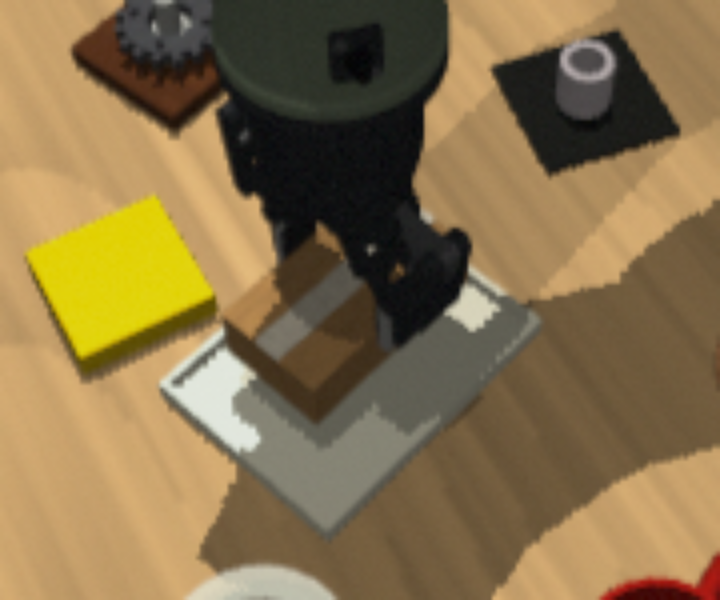

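The crop shows the carton at (315,320) above the tray, parallel to its long side. Lowering.

play_rows(
  motion=[
    [0.1,-0.2,0.5,0,0,0,-1],
    [0.1,-0.4,1.3,0,0,0,-1],
    [0.1,-0.4,2.2,0,0,0,-1],
    [0.1,-0.4,2.7,0,0,0,-1],
    [0.1,-0.4,2.8,0,0,0,-1],
  ],
)

```text
clock: 25.05
position: [0.6455, 0.0991, 0.0209]
tool_rot: [-3.142, 0.001, 0.306]
force: [0.2, -0.6, -3.3]
grip_width: 0.0606
finger_force: 77.1
```

play_rows(
  motion=[
    [0,0,0.1,0,0,0,-1],
    [0,0,0.2,0,0,0,-1],
    [0,0,0.2,0,0,0,-1],
    [0,0,0.2,0,0,0,-1],
    [0,0,0.2,0,0,0,-1],
  ],
)

```text
clock: 25.55
position: [0.6461, 0.0992, 0.02]
tool_rot: [3.142, -0.0, 0.306]
force: [0.3, 0.2, -2.2]
grip_width: 0.0604
finger_force: 77.1
```

```bash
python3 -c "
from h import *
go(646,99,17.5,.307)"
```

```text
t 25.55 at [646.1  99.2  20. ] rot [ 3.142 -0.     0.306] w 60.4 F [ 0.3  0.2 -2.2] 77.09014892578125 
 -> [-0.01  0.01  0.25] [ 0.    -0.    -0.001]
```

play_rows(
  motion=[
    [0,0,0.1,0,0,0,-1],
    [0,0,0.2,0,0,0,-1],
    [0,0,0.2,0,0,0,-1],
    [0,0,0.2,0,0,0,0.6],
    [0,0,0.2,0,0,0,0.8],
  ],
)

```text
clock: 26.05
position: [0.6462, 0.0992, 0.018]
tool_rot: [3.142, -0.0, 0.306]
force: [0.9, -0.5, -0.5]
grip_width: 0.0768
finger_force: 0.0
```

play_rows(
  motion=[
    [0,0,0.2,0,0,0,0.9],
    [0,0,-0.5,0,0,0,0.9],
    [0,0,-3,0,0,0,0.9],
    [0,0,-7,0,0,0,1],
    [0,0,-11,0,0,0,1],
  ],
)

```text
clock: 26.55
position: [0.6456, 0.0991, 0.1293]
tool_rot: [-3.141, 0.001, 0.306]
force: [0.3, -0.7, 0.2]
grip_width: 0.0852
finger_force: 0.0
```

play_rows(
  motion=[
    [0,0,-4,0,0,0,1],
    [-4,2,-6,0,0,0,1],
    [-8,4,-6,0,0,0,1],
    [-11,6,-6,0,0,0,1],
    [-12,6.5,-6,0,0,0,1],
  ],
)

```text
clock: 27.05
position: [0.5492, -0.0022, 0.1888]
tool_rot: [3.14, 0.0, 0.303]
force: [0.6, -0.2, -0.7]
grip_width: 0.0856
finger_force: 0.0
```

play_rows(
  motion=[
    [0,0,0,0,0,0,1],
    [0,0,0,0,0,0,1],
    [0,0,0,0,0,0,1],
    [0,0,0,0,0,0,1],
    [0,0,0,0,0,0,1],
  ],
)

```text
clock: 27.55
position: [0.5513, 0.0017, 0.1876]
tool_rot: [-3.141, 0.0, 0.307]
force: [-0.7, -0.5, -1.0]
grip_width: 0.0854
finger_force: 0.0
```

Run:
```python
from t import *
for n in ['side','scene']:
    im,d,c=grab(n,n+'9.png')
    for k in [('carton',.034,.045,.646,.099,.07),('spacer',.034,.044,.447,.0145,.05),('bearing',.014,.026,.4495,.222,.045),('sprocket',.027,.040,.6365,-.138,.036),('mug',.072,.086,.626,.328,.06)]:
        print(k[0],end=' ');top(n,*k[1:5],rad=k[5],d=d,c=c)
go(646,99,17.5,.307)
```

```text
carton side 775 [643.7  97.2] [111.8  63.9] 17.2 0.0378
spacer side 102 [445.9  12.7] [29.1 30.5] 77.6 0.0386
bearing side 258 [447.6 220.9] [51.3 50.7] 17.3 0.0197
sprocket side 415 [ 634.2 -139.5] [62.6 63.6] 57.7 0.0322
mug side 226 [624.3 327.2] [77.7 73.6] 72.3 0.0787
carton scene 1481 [646.6  99.9] [110.5  63.3] 17.5 0.0368
spacer scene 86 [449.2  15.4] [31.2 29.3] 57.5 0.0371
bearing scene 410 [452. 224.] [50.9 49.9] 49.1 0.0183
sprocket scene 358 [ 637.3 -136.6] [63.3 62.9] 54.4 0.031
mug scene 506 [628.4 330.3] [75.4 74.9] 65.3 0.0798
t 27.65 at [551.2   1.4 187.6] rot [-3.141  0.     0.306] w 85.5 F [0.3 0.6 0.2] 0.0 
 -> [11.98 -6.45 17.01] [-0.     0.    -0.001]
```

View pics/scene9.png

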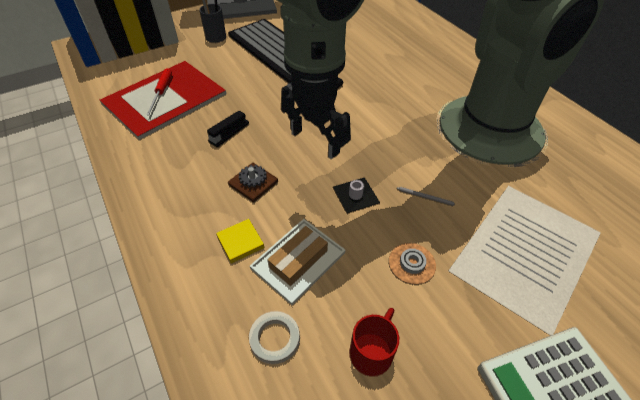

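The scene view shows all four parts in place: carton in the tray (298,258), sprocket on the stand (253,178), spacer (356,190) and bearing (413,262) on their mats. The mug hasn't moved and the arm is clear.

```bash
python3 -c "
from workcell import bot
print(bot.job_done())"
```

```text
the job is handed in; nothing more can be done
None
```

The job is handed in, with no verdict reported back: the last camera check had all four parts in their places within about 2 mm, the mug unmoved, everything released and the arm clear, at about 28 s of the 125 s allowed.

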